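# Find the loose bolt of the lapping machine and hold its cap open

## Robot

A 6-joint arm with a two-finger parallel gripper is mounted at the origin on the work surface. World frame = base frame: x ahead of the robot, y to its left, z up, the work surface at z = 0. Lengths are in m, angles in rad, forces in N, time in s.
With the tool pointing down it reaches from about 0.325 to 0.775 m from the base axis. Payload 5.5 kg.
Tool frame: the origin (TCP) lies between the finger pads; the fingertips stand 8 mm ahead of it and the grasp point (between the pads) lies 11 mm behind it (tcp_to_tips is the distance from the TCP to the fingertips, in m); z points along the fingers, y is the direction in which the jaws open and shut (so a half turn about z gives the same grasp; the last joint's range is limited). The gripper opens to 88 mm and grips with 3 to 60 N. Pads are 20 mm wide; open, the fingers measure 115 mm over their backs; the gripper's body (75 mm by 178 mm) begins 61 mm behind the grasp point.
Start: joints at [-1.242, 0.091, 1.231, -0, 1.82, -0.057], TCP at [0.226, -0.556, 0.231] pointing down, gripper open.
Joint ranges: [-2.87, 2.87], [-0.86, 2.18], [0.17, 2.46], [-1.51, 4.65], [0.06, 2.69], [-2.65, 2.65]. Speed limits (rad/s): [2.57, 2.57, 3.01, 3.14, 3.14, 3.14].

## Interface

Orientations are given as a unit quaternion [w, x, y, z].
In Python, from bench import * gives the robot as it stands. Calls block until the motion is done:
- move_to(position, orientation): joint-space move of the TCP to a pose.
- move_l(position, speed=0.15, orientation=None): straight line of the TCP; orientation=None keeps the orientation; speed is the mean speed in m/s.
- movej(angles): joint-space move.
- gripper_open() and close(): open the fingers fully, or close them until they stop; the grip force is fixed at half the most.
- hold(seconds).
- inverse_kinematics(position, orientation): joint angles nearest the present ones, or None.
- state(): the state.
- get_image(name): name is "scene" or "side" or "wrist"; returns a dict with "frame" (384x512x3 uint8, blue, green, red), "depth" (384x512 float32, m along the optical axis (not along the pixel's ray), 0 where there is no reading), "camera_matrix" (3x3 intrinsics, pixels), "k1" (the pictures are not rectified: a ray, as slopes to the right and down, at radius r is drawn at 1 + k1 r^2 times it, then the intrinsics apply), "view" (4x4, takes a point from world to camera coordinates). Camera axes: x right, y up, looking along -z (the intrinsics and any distortion apply to the point x, -y, -z); pixel columns grow to the right and rows downward; lengths in m; the calibration is good to about 2 mm. A picture is of the moment at which its call begins.
A pose or a line that the arm cannot do raises IKError and nothing moves.
- job_done(): hands the job in, once; it reports no verdict.
The state is a dict: "time": time; "joint_pos": joint angles; "dq": joint speeds; "joint_torque": joint torques, N m; "ee_pos": TCP position; "ee_rot": TCP orientation; "ft_force": force on the tool from outside, world axes, zero at the start; "moment": the same for the moment, N m; "finger_gap": finger opening in m.
Only numpy, scipy, OpenCV 4.12 (cv2) and the standard library are available. Lean on these libraries where they do the work, as an engineer would, in place of code of your own. Each camera call takes 0.05 s, during which the arm holds its last target.

## Task

Before the nut change on the lapping machine, slide the white catch tray with the three spare nuts fully home into the slot under the machine's deck. Then tap the brass bolt heads from above to find the loose one, the one that sinks and stays down, and lift the yellow cap of that bolt by its fin to clearly more than half open, leaving the other two caps shut. Finish while still holding that cap open in the gripper so that I can get at the bolt; keep the nuts in the tray and do not shove the things standing around.

Things in the scene. Friction and masses are not known exactly. Their poses are not given: they have to be found in the camera images.
- stand: Heavy fixed grey machine stand, position and yaw vary. Origin on the table under the centre of its front deck; x away from the robot, y left. Deck: x -65 to 65, y -150 to 150 mm, top 80 mm high. On it, in a row at x = -15 mm, y = 85, 0, -85 mm (left, middle, right), stand three bolts, each with a hinged yellow cap. Behind it (x over 65 mm) a 50 mm high bed with a round blue basin, top 116 mm.
- slot (a point): Centre of the tray slot's mouth in the stand's front face (x = -65 mm in the stand's frame), on the table. The slot runs along the stand's x under the deck: 112 mm wide, 36 mm high, 82 mm deep to its back stop; its floor is the table. Axes as the stand's.
- tray: White open tray, 80 (x) by 100 (y) mm, 28 mm high, 4 mm walls and floor, about 0.25 kg, on the table before the slot, turned a little. Origin: centre of its underside; x points to the end that enters the slot. Fully home, its nose meets the back stop and its origin lies at x = -23 mm, y = 0 in the stand's frame; its handle stays outside.
- tray_grip (a point): Grip point on the tray's orange handle: an upright fin 24 mm long (tray's x), 12 mm thick (tray's y), top 52 mm above the table, joined to the tray by a low bar. The point lies at x = -90 mm, y = 0 in the tray's frame, 36 mm above the table. Pinch it across its 12 mm from above.
- nut_1: Spare steel hex nut, 25 mm across, 12 mm high, 30 g, loose in the tray; origin at the centre of its underside.
- nut_2: Spare steel hex nut, 25 mm across, 12 mm high, 30 g, loose in the tray; origin at the centre of its underside.
- nut_3: Spare steel hex nut, 25 mm across, 12 mm high, 30 g, loose in the tray; origin at the centre of its underside.
- bolt_left (a joint): How far the left bolt has sunk (m); 0 at the start. A tight bolt does not give (under 1 mm); the loose one slides down 8.5 mm against about 2 N of friction when its head is pushed straight down, and stays down. Which bolt is loose changes every time and cannot be seen beforehand.
- bolt_left_top (a point): Centre of the top of the left bolt's brass head, 20 mm across, standing out through the 28 mm square hole of its cap. It is 114 mm above the table and 19 mm above the cap's plate. The cap's black fin is 38 mm in front of the bolt's axis (towards the robot, centre to centre); its top is 131 mm above the table.
- cap_left (a joint): Opening of the left bolt's yellow cap (rad): 0 shut, end stop 1.2. Its hinge line runs along the stand's y at its far edge, at x = 21 mm in the stand's frame, 92.5 mm above the table; the near edge swings up. Plate 62 by 54 mm, 5 mm thick, 0.12 kg, no spring or catch: falls shut when let go.
- cap_left_grip (a point): Grip point on the left cap's black upright fin at its near edge: 20 mm long (stand's x), 12 mm thick (stand's y), top 12 mm above this point. Shut, the point is 74 mm in front of and 26 mm above the hinge line, 118.5 mm above the table. Pinched across its 12 mm (along the stand's y) it can pivot between the fingers. Moves with the cap.
- bolt_middle (a joint): How far the middle bolt has sunk (m); 0 at the start. A tight bolt does not give (under 1 mm); the loose one slides down 8.5 mm against about 2 N of friction when its head is pushed straight down, and stays down. Which bolt is loose changes every time and cannot be seen beforehand.
- bolt_middle_top (a point): Centre of the top of the middle bolt's brass head, 20 mm across, standing out through the 28 mm square hole of its cap. It is 114 mm above the table and 19 mm above the cap's plate. The cap's black fin is 38 mm in front of the bolt's axis (towards the robot, centre to centre); its top is 131 mm above the table.
- cap_middle (a joint): Opening of the middle bolt's yellow cap (rad): 0 shut, end stop 1.2. Its hinge line runs along the stand's y at its far edge, at x = 21 mm in the stand's frame, 92.5 mm above the table; the near edge swings up. Plate 62 by 54 mm, 5 mm thick, 0.12 kg, no spring or catch: falls shut when let go.
- cap_middle_grip (a point): Grip point on the middle cap's black upright fin at its near edge: 20 mm long (stand's x), 12 mm thick (stand's y), top 12 mm above this point. Shut, the point is 74 mm in front of and 26 mm above the hinge line, 118.5 mm above the table. Pinched across its 12 mm (along the stand's y) it can pivot between the fingers. Moves with the cap.
- bolt_right (a joint): How far the right bolt has sunk (m); 0 at the start. A tight bolt does not give (under 1 mm); the loose one slides down 8.5 mm against about 2 N of friction when its head is pushed straight down, and stays down. Which bolt is loose changes every time and cannot be seen beforehand.
- bolt_right_top (a point): Centre of the top of the right bolt's brass head, 20 mm across, standing out through the 28 mm square hole of its cap. It is 114 mm above the table and 19 mm above the cap's plate. The cap's black fin is 38 mm in front of the bolt's axis (towards the robot, centre to centre); its top is 131 mm above the table.
- cap_right (a joint): Opening of the right bolt's yellow cap (rad): 0 shut, end stop 1.2. Its hinge line runs along the stand's y at its far edge, at x = 21 mm in the stand's frame, 92.5 mm above the table; the near edge swings up. Plate 62 by 54 mm, 5 mm thick, 0.12 kg, no spring or catch: falls shut when let go.
- cap_right_grip (a point): Grip point on the right cap's black upright fin at its near edge: 20 mm long (stand's x), 12 mm thick (stand's y), top 12 mm above this point. Shut, the point is 74 mm in front of and 26 mm above the hinge line, 118.5 mm above the table. Pinched across its 12 mm (along the stand's y) it can pivot between the fingers. Moves with the cap.
- mug: blue mug, 76 mm across, 90 mm high, left of the stand; origin at the centre of its underside. Bystander.
- jar: amber glass jar, 60 mm across, 70 mm high, right of the tray; origin at the centre of its underside. Bystander.
- mandrel: tapered steel ring-sizing post, 160 mm high on a 68 mm round foot, right of the stand; origin at the centre of its underside. Bystander.
- hammer: hammer lying on the table well right of the tray; origin under its handle. Bystander.
Not all that is in view belongs to the job. Leave any turquoise look-alike of the tray alone.

How it is judged:
By the outcome, as a careful person would: the job done as asked, in the order asked, and still so for the second after the job is handed in, while the arm keeps its last pose, push and grip.
It also fails if it takes over 51 s, if anything falls off the work surface, if the arm or the gripper's body presses on something with over 40 N, if the wrist force passes 120 N, or if a joint passes its speed limit or range.

## Working session

There is one attempt and no reset: what is moved stays moved. The work goes in short steps, each a Python script; the robot and the scene stay as the last script left them, time stands still between calls to the robot, and variables do not carry over. Pictures are saved under pics/ and viewed, and the job is handed in when it is done.

```bash
mkdir -p pics; ls; python3 - <<'E'
from bench import *
import cv2,pickle,numpy as np
d={}
for n in ["scene","side","wrist"]:
    im=get_image(n); d[n]=im; cv2.imwrite(f"pics/a_{n}.png",im["frame"])
    print(n,im["camera_matrix"].tolist(),im["k1"],np.round(im["view"],3).tolist())
pickle.dump(d,open("a.pkl","wb")); s=state();print(s)
E
```

```text
pics
scene [[349.5979081025995, 0.0, 258.71644750075063], [0.0, 349.5979081025995, 185.7249241414112], [0.0, 0.0, 1.0]] 0.034037347062311936 [[-0.868, 0.496, -0.005, 0.481], [-0.409, -0.71, 0.573, 0.18], [0.281, 0.5, 0.819, -1.158], [0.0, 0.0, 0.0, 1.0]]
side [[486.9635589070458, 0.0, 262.46649729944096], [0.0, 486.9635589070458, 197.68778308953938], [0.0, 0.0, 1.0]] -0.17533149020197866 [[-0.988, -0.157, 0.01, 0.551], [0.128, -0.763, 0.633, -0.135], [-0.091, 0.627, 0.774, -1.3], [0.0, 0.0, 0.0, 1.0]]
wrist [[295.7607776422562, 0.0, 254.88740845475405], [0.0, 295.7607776422562, 190.53453799850865], [0.0, 0.0, 1.0]] -0.05991434033718995 [[0.377, -0.926, -0.002, -0.599], [0.887, 0.361, -0.288, 0.035], [0.267, 0.107, 0.958, -0.391], [0.0, 0.0, 0.0, 1.0]]
{'time': 0.15, 'joint_pos': array([-1.24173139e+00,  9.16691491e-02,  1.23157968e+00, -6.03691059e-07,
        1.81978480e+00, -5.66989482e-02]), 'dq': array([-0.0011578 , -0.0017743 , -0.00158445,  0.00025468, -0.00023634,
       -0.00162491]), 'joint_torque': array([ 1.05975152e-03, -4.47045958e+01, -4.06907451e+01,  6.98372698e-02,
        2.75124726e-02, -9.04181366e-05]), 'ee_pos': array([ 0.22569376, -0.55571638,  0.22979336]), 'ee_rot': array([-7.13776877e-04,  9.81455637e-01,  1.91688063e-01, -9.81049984e-05]), 'ft_force': array([-0.60660786, -0.03890219,  0.30601998]), 'moment': array([ 0.02580565, -0.023803  ,  0.04363763]), 'finger_gap': 0.08771396035062108}
```

View pics/a_scene.png

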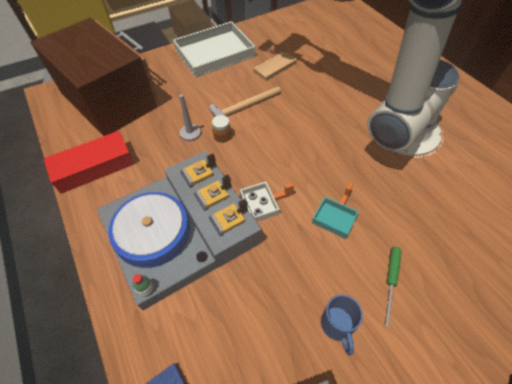

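View pics/a_side.png

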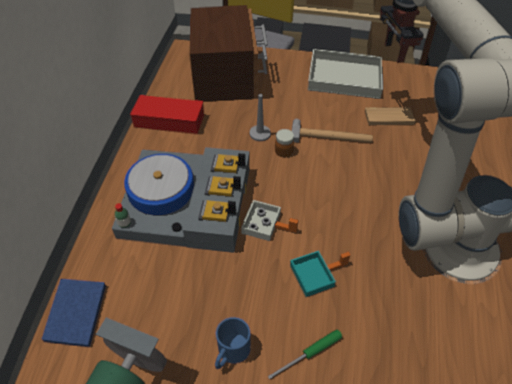

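View pics/a_wrist.png

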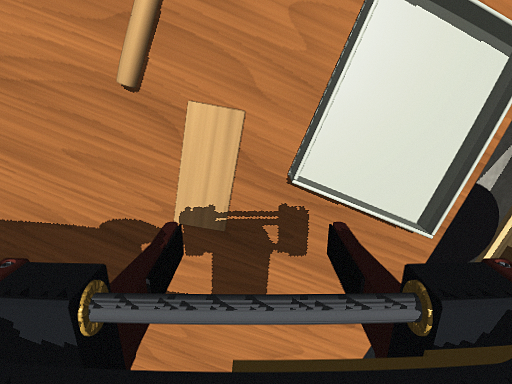

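The scene view shows the stand with three caps (about (205,195)), the tray at (260,200) with its handle fin at (290,190), and the turquoise decoy at (335,215). I'll enlarge both views.

```bash
cat > h.py <<'E'
import numpy as np, cv2, pickle
def dist(im):
    return np.array([im["k1"],0,0,0,0.])
def ray(im,uv):
    # distortion: drawn = (1+k1 r^2)*ray -> OpenCV model
    p=cv2.undistortPoints(np.array([[uv]],float),im["camera_matrix"],dist(im))[0,0]
    d=np.array([p[0],-p[1],-1.0]); V=im["view"]; R=V[:3,:3]; t=V[:3,3]
    return -R.T@t, R.T@d
def on_z(im,uv,z):
    c,d=ray(im,uv); return c+d*(z-c[2])/d[2]
def from_depth(im,uv):
    c,d=ray(im,uv); return c+d*im["depth"][int(round(uv[1])),int(round(uv[0]))]
def proj(im,P):
    P=np.atleast_2d(P); q=P@im["view"][:3,:3].T+im["view"][:3,3]
    q=q*[1,-1,-1]
    return cv2.projectPoints(q,np.zeros(3),np.zeros(3),im["camera_matrix"],dist(im))[0][:,0]
def crop(im,x0,y0,x1,y1,k,name):
    c=cv2.resize(im["frame"][y0:y1,x0:x1],None,fx=k,fy=k,interpolation=cv2.INTER_CUBIC)
    for u in range((x0+9)//10*10,x1,10):
        cv2.line(c,(int((u-x0+.5)*k),0),(int((u-x0+.5)*k),6 if u%50 else 14),(255,255,255),1)
        if u%20==0: cv2.putText(c,str(u),(int((u-x0)*k)-10,24),0,.4,(255,255,255),1)
    for v in range((y0+9)//10*10,y1,10):
        cv2.line(c,(0,int((v-y0+.5)*k)),(6,int((v-y0+.5)*k)),(255,255,255),1)
        if v%20==0: cv2.putText(c,str(v),(8,int((v-y0)*k)+6),0,.4,(255,255,255),1)
    cv2.imwrite(name,c)
E
python3 - <<'E'
from h import *
d=pickle.load(open("a.pkl","rb"))
crop(d["scene"],160,145,305,255,5.5,"pics/b_scene.png")
crop(d["side"],190,140,310,250,5.4,"pics/b_side.png")
E
```

```text
(no output)
```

View pics/b_scene.png

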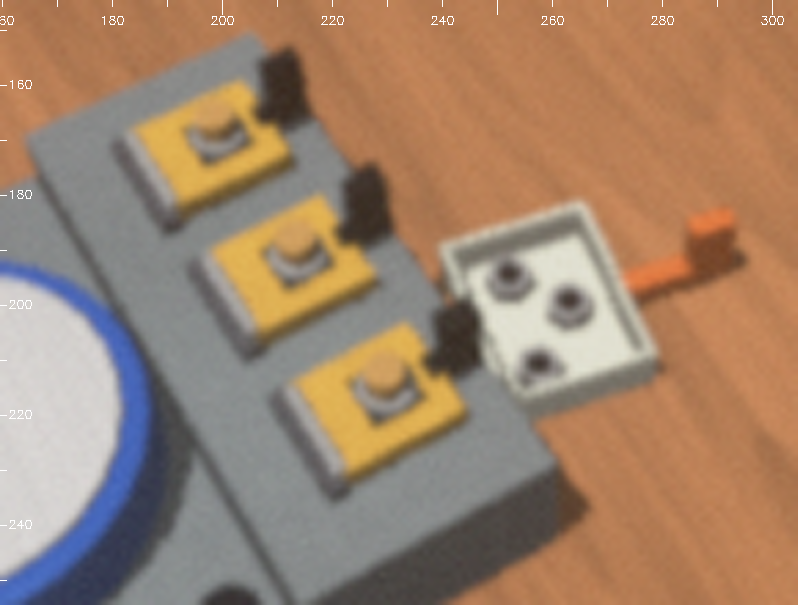

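View pics/b_side.png

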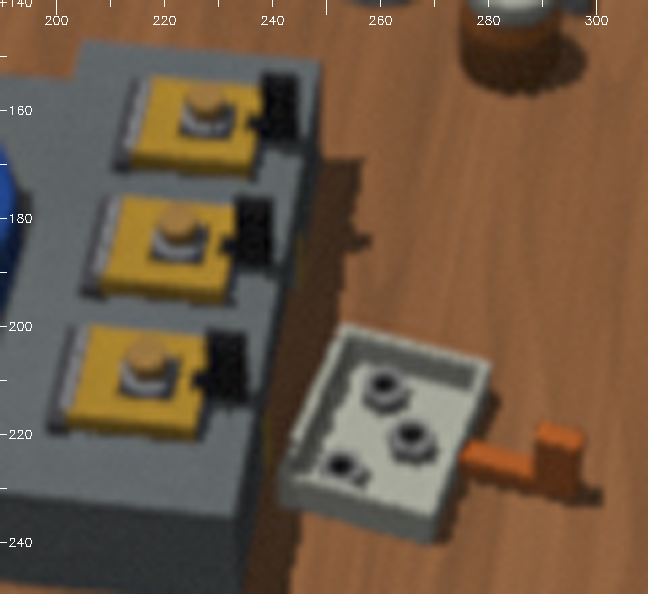

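```bash
python3 - <<'E'
from h import *
d=pickle.load(open("a.pkl","rb"))
pts={"boltR":(.114,(199,165.1),(227.8,157.6)),"boltM":(.114,(213.7,187.8),(222.8,180.2)),"boltL":(.114,(229.5,211.8),(216.9,205)),
"deckFL":(.08,(260.6,229),(233.2,234.9)),"deckFR":(.08,(205,150.9),(248.8,150.6)),"deckBR":(.08,(165,169.4),(204.3,147.3)),
"trNR":(.028,(239.1,189),(253.4,199.7)),"trRR":(.028,(265.9,181.2),(280.2,206.5)),"trRL":(.028,(279.1,209.4),(270.6,235.2)),"trNL":(.028,(254,217.5),(241.4,229.9)),
"fin":(.052,(289,184),(293.6,219.7))}
for k,(z,a,b) in pts.items():
    print(k,np.round(on_z(d["scene"],a,z),4)[:2],np.round(on_z(d["side"],b,z),4)[:2],np.round(from_depth(d["scene"],a),3),np.round(from_depth(d["side"],b),3))
E
```

```text
boltR [ 0.6697 -0.1171] [ 0.6746 -0.1141] [ 0.67  -0.118  0.113] [ 0.674 -0.111  0.117]
boltM [ 0.6676 -0.0309] [ 0.6708 -0.0302] [ 0.668 -0.03   0.115] [ 0.671 -0.03   0.114]
boltL [0.6649 0.0526] [0.6682 0.0546] [0.665 0.053 0.114] [0.668 0.057 0.117]
deckFL [0.6137 0.1154] [0.6151 0.1157] [ 0.593  0.079 -0.   ] [0.616 0.11  0.072]
deckFR [ 0.6266 -0.1834] [ 0.6283 -0.1837] [ 0.627 -0.181  0.083] [ 0.643 -0.259  0.003]
deckBR [ 0.7506 -0.1772] [ 0.7591 -0.1758] [ 0.75  -0.179  0.078] [ 0.784 -0.251  0.002]
trNR [ 0.5893 -0.0496] [ 0.5915 -0.0466] [ 0.583 -0.065  0.004] [ 0.592 -0.047  0.028]
trRR [ 0.5095 -0.0352] [ 0.5143 -0.035 ] [ 0.5   -0.051  0.002] [ 0.516 -0.054  0.004]
trRL [0.5262 0.0646] [0.5263 0.065 ] [0.517 0.051 0.001] [0.528 0.049 0.004]
trNL [0.5981 0.0526] [0.6056 0.0608] [0.596 0.049 0.021] [0.608 0.049 0.011]
fin [0.4676 0.0199] [0.4716 0.0223] [0.468 0.021 0.053] [0.472 0.018 0.046]
```

Points agree with the given sizes within 2–4 mm: the bolts are 85 mm apart, the fin is 89 mm from the tray centre, and the depth heights match. Stand origin is about (0.685, -0.0305) with yaw 0.04, and tray yaw is about -0.145. Next I'll grip the handle.

```bash
cat >> h.py <<'E'
SO=np.array([.685,-.0305]); SY=.04
def rot(a): return np.array([[np.cos(a),-np.sin(a)],[np.sin(a),np.cos(a)]])
def S(x,y): return SO+rot(SY)@np.array([x,y])
def q(yaw): return [0,np.cos(yaw/2),np.sin(yaw/2),0]
def fin_pose(x,y,a,z=.026):   # tray pose in stand frame -> TCP pos, quat
    p=S(*(np.array([x,y])+rot(a)@np.array([-.09,0])))
    return [p[0],p[1],z], q(SY+a)
E
python3 - <<'E'
from bench import *
from h import *
f=[.4695,.0215]; yaw=-.145
for y in (yaw,yaw+np.pi): print(inverse_kinematics(f+[.026],q(y)))
for t in [(.67,.053),(.67,-.03),(.672,-.115)]: print(inverse_kinematics(list(t)+[.12],q(.04)))
move_to(f+[.15],q(yaw))
print(state()["time"])
im=get_image("wrist"); cv2.imwrite("pics/c_wrist.png",im["frame"])
move_l(f+[.026],speed=.15)
s=state();print(s["time"],s["ee_pos"],s["ft_force"])
close(); s=state();print(s["time"],s["ee_pos"],s["ft_force"],s["finger_gap"])
im=get_image("side"); crop(im,190,140,340,250,5.2,"pics/c_side.png")
E
```

```text
[-2.66434731e-02 -2.07123721e-01  1.88217019e+00 -4.44089210e-16
  1.46654618e+00  1.68915285e+00]
[-2.66434731e-02 -2.07123721e-01  1.88217019e+00 -4.44089210e-16
  1.46654618e+00 -1.45243980e+00]
[ 2.83302558e-02  2.90862352e-01  1.20143628e+00 -4.44089210e-16
  1.64929402e+00  1.55912658e+00]
[-9.54634458e-02  2.86984900e-01  1.20604311e+00 -4.44089210e-16
  1.64856464e+00  1.43533288e+00]
[-2.19380094e-01  3.17359289e-01  1.16970252e+00 -4.44089210e-16
  1.65453085e+00  1.31141623e+00]
2.4083
3.4333 [0.47016883 0.02144497 0.02703641] [ 0.65988548  0.21179803 -1.30019255]
4.5833 [0.46947044 0.02143178 0.02595561] [ 0.24497782 -0.25117728 -0.10706539] 0.0116318768890222
```

View pics/c_wrist.png

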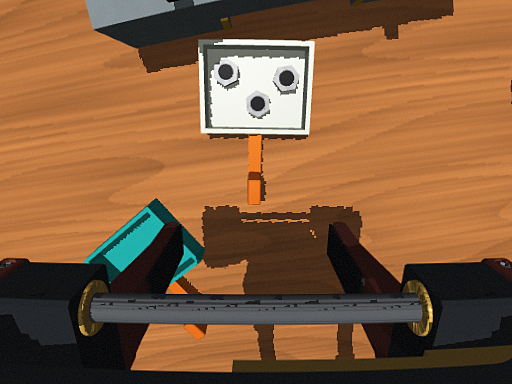

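View pics/c_side.png

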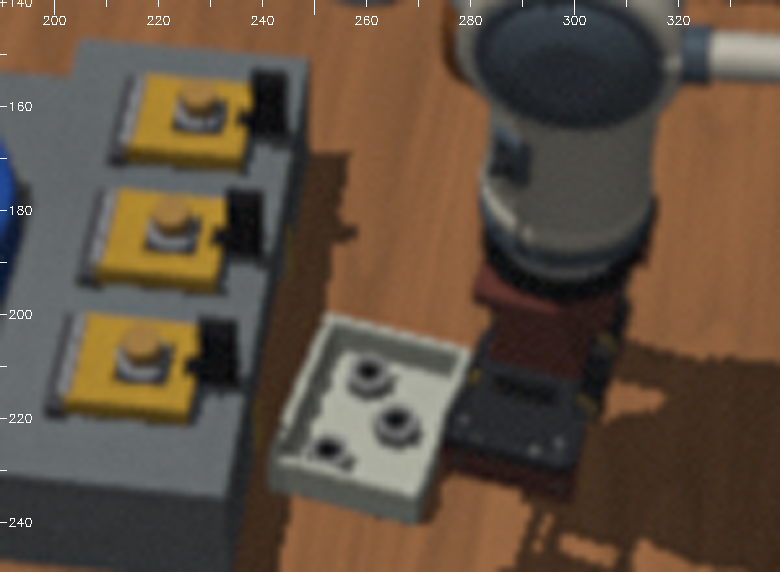

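Fin gripped (gap 11.6 mm), nuts in the tray. The wrist view shows the tray square to the tool, edges near-vertical at columns 200/310. Next I back off and align in front of the slot.

```bash
python3 - <<'E'
from bench import *
from h import *
p,o=fin_pose(-.150,.022,-.08); move_l(p,speed=.08,orientation=o)
p,o=fin_pose(-.145,0,0); move_l(p,speed=.08,orientation=o)
s=state();print(s["time"],s["ee_pos"],p,s["ft_force"],s["finger_gap"])
d={}
for n in ["scene","side","wrist"]:
    d[n]=get_image(n)
pickle.dump(d,open("d.pkl","wb"))
crop(d["side"],190,140,320,250,5.4,"pics/d_side.png")
crop(d["scene"],180,140,310,240,6,"pics/d_scene.png")
cv2.imwrite("pics/d_wrist.png",d["wrist"]["frame"])
E
```

```text
5.8167 [ 0.45046891 -0.03997482  0.02596642] [np.float64(0.4501879749346702), np.float64(-0.039897493533859026), 0.026] [ 0.67351349 -0.52028231 -0.9488912 ] 0.011902139053451614
```

View pics/d_side.png

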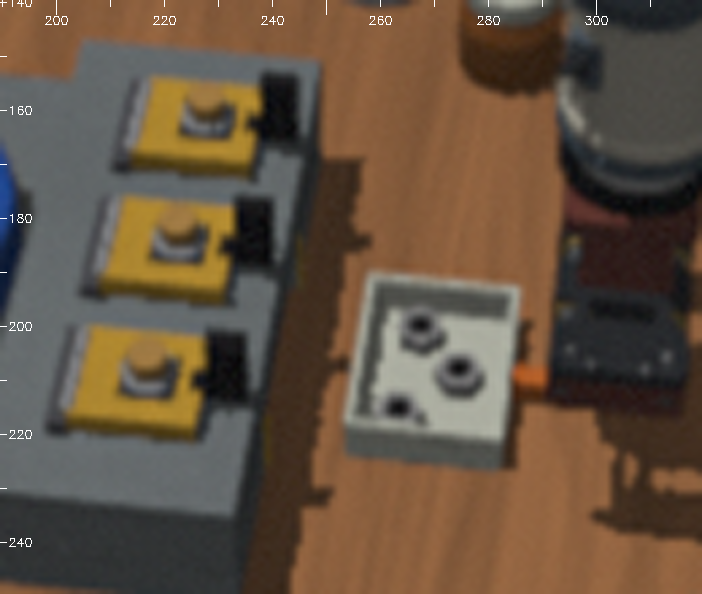

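View pics/d_scene.png

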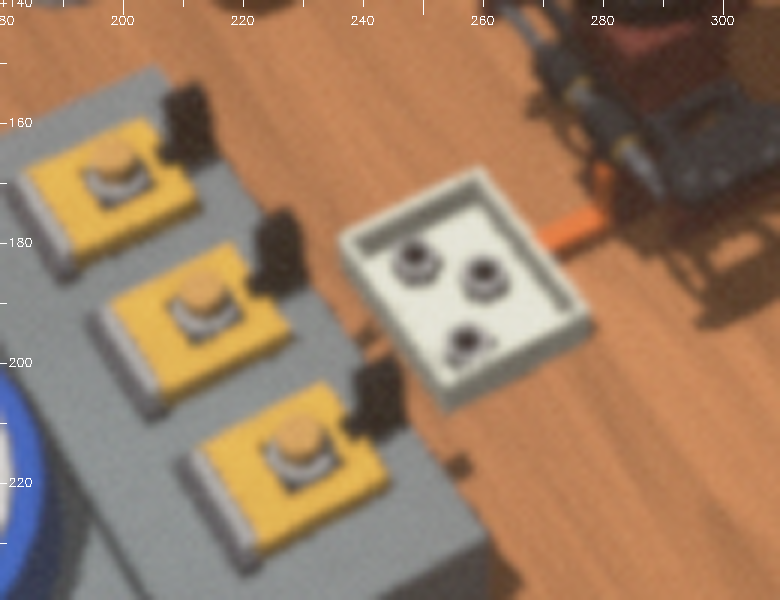

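View pics/d_wrist.png

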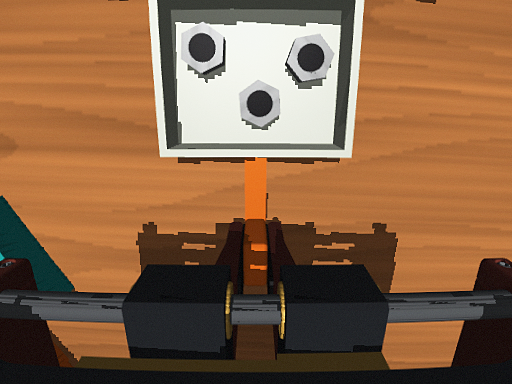

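```bash
python3 - <<'E'
from h import *
d=pickle.load(open("d.pkl","rb"))
def st(p): return rot(-SY)@(p[:2]-SO)
A=[(236.5,178.8),(259.2,167.3),(278.2,192.5),(254.2,204.8)]
B=[(257.6,189.9),(285.8,192.8),(283,221.4),(253.8,218.8)]
for im,c in(("scene",A),("side",B)):
    P=np.array([st(on_z(d[im],u,.028)) for u in c]); print(im,np.round(P,4).tolist(),P.mean(0))
    print("yaw x",np.arctan2(*(P[0]-P[1])[::-1]),np.arctan2(*(P[3]-P[2])[::-1]),"yaw y",np.arctan2(-(P[2]-P[1])[0],(P[2]-P[1])[1]))
for im,c in(("scene",[(260.6,229),(205,150.9),(165,169.4)]),("side",[(233.2,234.9),(248.8,150.6),(204.3,147.3)])):
    print(im,"deck",[np.round(st(on_z(d[im],u,.08)),4).tolist() for u in c])
# overlay model
for n,k in(("scene",6),("side",5.4)):
    im=dict(d[n]); x0,y0,x1,y1=(180,140,310,240) if n=="scene" else (190,140,320,250)
    c=cv2.resize(im["frame"][y0:y1,x0:x1],None,fx=k,fy=k,interpolation=cv2.INTER_CUBIC)
    def L(pts,z,col):
        w=[np.append(S(*p),z) for p in pts]; uv=(proj(im,w)-[x0,y0]+.5)*k
        cv2.polylines(c,[uv.astype(np.int32)],True,col,1,cv2.LINE_AA)
    L([(-.065,-.15),(.065,-.15),(.065,.15),(-.065,.15)],.08,(0,255,0))
    for y in(-.085,0,.085):
        L([(-.015+.01*np.cos(t),y+.01*np.sin(t)) for t in np.linspace(0,6.28,20)],.114,(0,0,255))
    L([(-.185,-.05),(-.105,-.05),(-.105,.05),(-.185,.05)],.028,(255,0,255))
    cv2.imwrite(f"pics/e_{n}.png",c)
E
```

```text
scene [[-0.108, -0.0503], [-0.1862, -0.0511], [-0.1837, 0.0539], [-0.105, 0.0526]] [-0.14574737  0.00126966]
yaw x 0.009082613537187624 -0.016795896902808388 yaw y -0.02381003118457109
side [[-0.1013, -0.0494], [-0.1819, -0.0488], [-0.1831, 0.0525], [-0.1037, 0.0536]] [-0.14251577  0.00195773]
yaw x -0.007519178024315654 0.014286945107749154 yaw y 0.012502479377909641
scene deck [[-0.0654, 0.1486], [-0.0645, -0.1504], [0.0597, -0.1492]]
side deck [[-0.064, 0.1488], [-0.0628, -0.1508], [0.0682, -0.1482]]
```

View pics/e_scene.png

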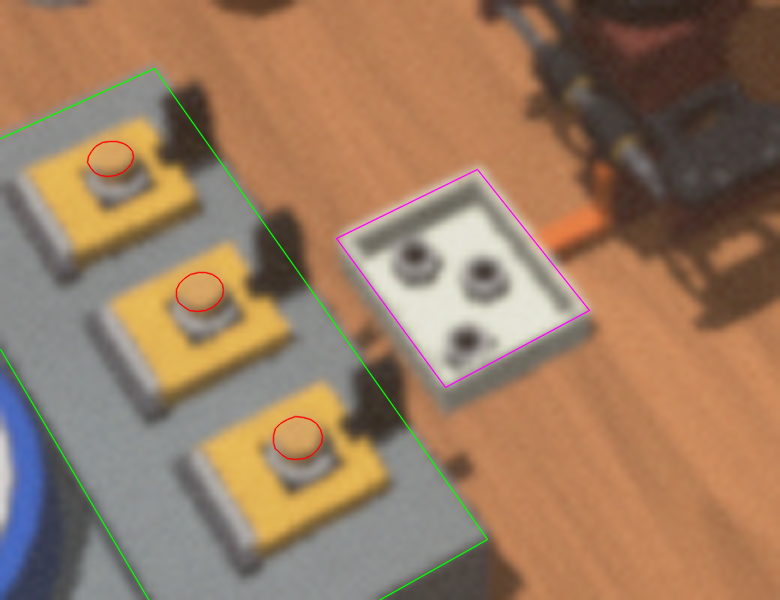

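View pics/e_side.png

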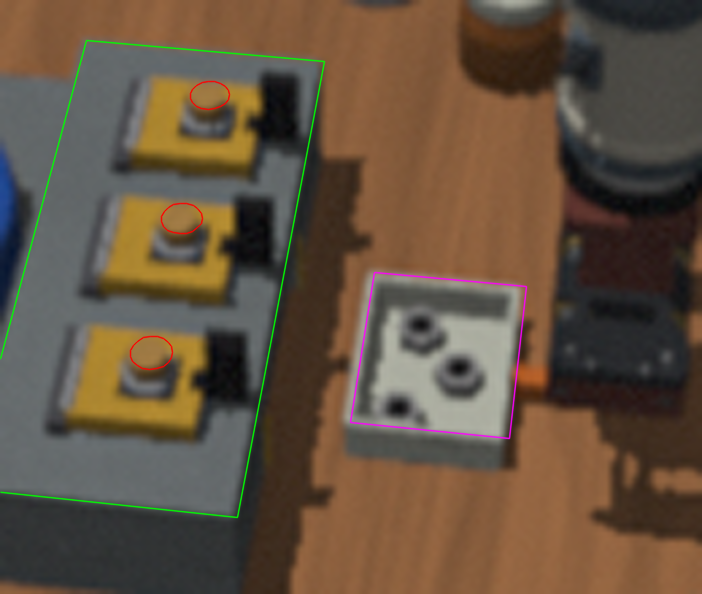

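The model overlay fits both views within a pixel or so, and the tray is centred within 2 mm. Now I push it in and watch the force.

```bash
python3 - <<'E'
from bench import *
from h import *
f0=state()["ft_force"]
for x in (-.1,-.05,-.031):
    p,o=fin_pose(x,0,0); move_l(p,speed=.08)
    s=state();print(x,s["time"],s["ft_force"]-f0,s["finger_gap"])
for x in np.arange(-.028,-.014,.002):
    p,o=fin_pose(x,0,0); move_l(p,speed=.03); hold(.1)
    s=state(); f=s["ft_force"]-f0; print(round(x,4),rot(-SY)@(s["ee_pos"][:2]-SO)+[.09,0],f)
    if f[0]<-12: break
print(s["time"])
d={}
for n in ["scene","side","wrist"]: d[n]=get_image(n)
crop(d["side"],190,140,320,250,5.4,"pics/f_side.png")
crop(d["scene"],180,140,310,240,6,"pics/f_scene.png")
cv2.imwrite("pics/f_wrist.png",d["wrist"]["frame"])
E
```

```text
-0.1 6.675 [-0.98180878  2.02381367 -0.4490058 ] 0.011583403565608755
-0.05 7.45 [-0.25605734  1.65421144 -0.13744213] 0.012000600371547017
-0.031 7.8417 [-1.05382655  1.36875881  0.0575043 ] 0.011679461096298645
-0.028 [-2.82734624e-02  1.16081630e-05] [-3.17892253  2.2789743   1.68327336]
-0.026 [-2.60065403e-02 -5.95217288e-06] [-3.84805893  0.72048787  2.18601504]
-0.024 [-2.39535366e-02  2.82282946e-05] [-3.69688429  1.32618087  2.25219522]
-0.022 [-2.37233208e-02  8.81836273e-05] [-12.80524142   0.87598556   6.17556459]
9.2417
```

View pics/f_side.png

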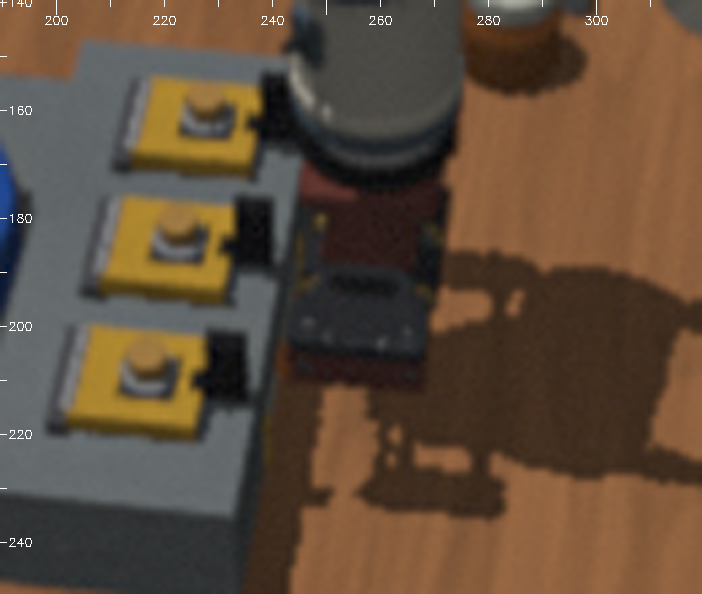

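View pics/f_wrist.png

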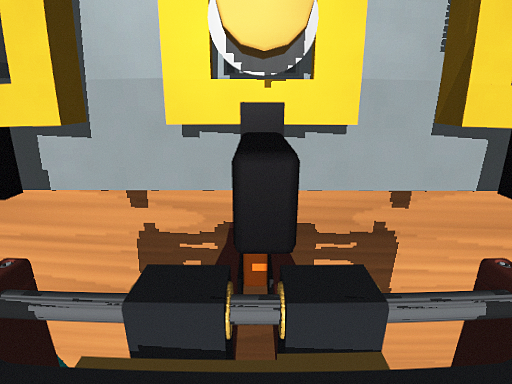

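Tray stops at x = -23.7 mm, matching the expected -23 mm stop. I'll push a little more to confirm, then release, rise and tap the bolts.

```bash
python3 - <<'E'
from bench import *
from h import *
f0=np.array([.7,-.5,-.9])
p,o=fin_pose(-.0205,0,0); move_l(p,speed=.03); hold(.15)
s=state(); print(rot(-SY)@(s["ee_pos"][:2]-SO)+[.09,0],s["ft_force"]-f0)
p,o=fin_pose(-.0237,0,0); move_l(p,speed=.03)
gripper_open()
p[2]=.17; move_l(p,speed=.25)
close()
b=S(-.015,0); move_l([b[0],b[1],.135],speed=.2)
hold(.2); f0=state()["ft_force"]; print("t",state()["time"],f0)
for z in np.arange(.126,.102,-.002):   # TCP; tips = z-.008
    move_l([b[0],b[1],z],speed=.03); s=state(); f=s["ft_force"]-f0
    print(round((s["ee_pos"][2]-.008)*1000,2),np.round(f,2))
    if abs(f[2])>8: break
move_l([b[0],b[1],.15],speed=.2)
print(state()["time"])
d={}
for n in ["scene","side"]: d[n]=get_image(n)
crop(d["side"],190,140,320,250,5.4,"pics/g_side.png")
crop(d["scene"],180,140,310,240,6,"pics/g_scene.png")
E
```

```text
[-0.02339763  0.00011521] [-17.23677127   0.91971652   9.18004285]
t 14.2167 [ 0.02202051  0.3317109  -0.20032843]
117.51 [-0.12 -0.35 -0.15]
115.82 [ 0.35 -0.46 -0.06]
113.95 [ 0.39 -0.19  1.09]
111.95 [ 1.09 -1.29  0.65]
109.83 [-0.13 -1.36  1.06]
107.74 [ 0.12 -1.21  0.68]
105.9 [ 0.27 -0.92  1.69]
105.79 [-2.55 -0.33  7.83]
105.69 [-5.72  0.19 14.07]
17.0167
```

View pics/g_scene.png

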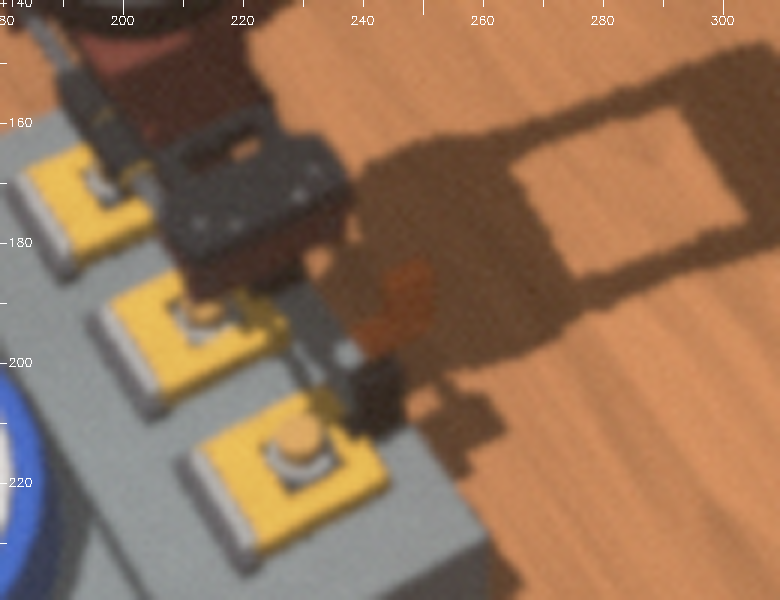

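View pics/g_side.png

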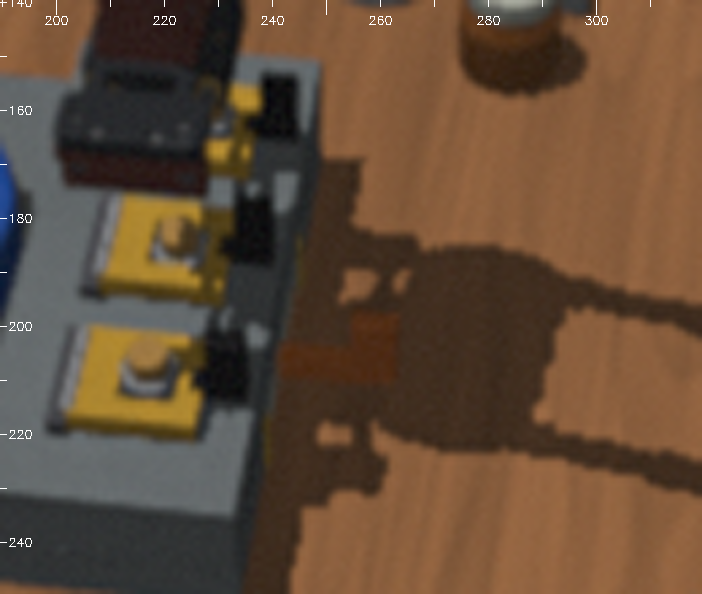

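The middle bolt yielded about 8 mm under a 1–2 N push and now sits visibly lower (side view head at (223,183), was (223,180)), so it is the loose one. The tray handle is still in place outside the slot. Next, pinch the middle cap's fin.

```bash
cat >> h.py <<'E'
def cap_tcp(th,dz=-.009):
    c,s=np.cos(th),np.sin(th)
    p=S(.021-.074*c+.026*s,0); return [p[0],p[1],.0925+.026*c+.074*s+dz]
E
python3 - <<'E'
from bench import *
from h import *
p=cap_tcp(0)
b=S(-.015,0); move_l([b[0],b[1],.165],speed=.2)
gripper_open()
move_l([p[0],p[1],.165],speed=.15)
im=get_image("wrist"); cv2.imwrite("pics/h_wrist.png",im["frame"])
move_l(p,speed=.1); print(state()["ft_force"])
close(); hold(.1)
s=state();print(s["time"],s["ee_pos"],p,s["ft_force"],s["finger_gap"])
im=get_image("side"); crop(im,190,140,320,250,5.4,"pics/h_side.png")
E
```

```text
[-0.27460624 -0.03451504 -0.73355805]
21.15 [ 0.63211608 -0.03430668  0.10950702] [np.float64(0.6320423943469682), np.float64(-0.03261943471189161), np.float64(0.1095)] [ 1.34389412 -5.81400913 -0.38921276] 0.011595623198273506
```

View pics/h_wrist.png

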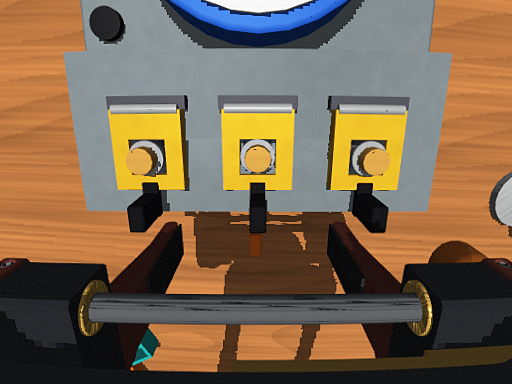

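View pics/h_side.png

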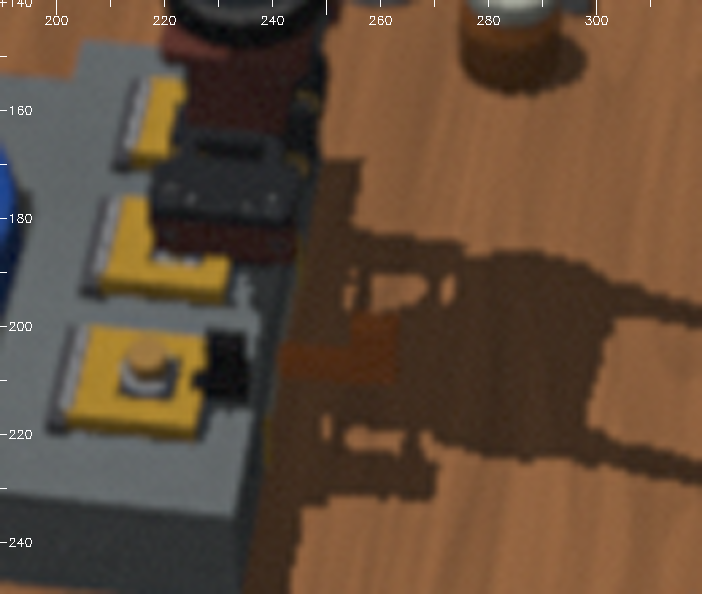

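The fin is gripped (gap 11.6 mm). The arm was drawn 1.7 mm sideways, so I'll shift the arc by that and lift to about 0.9 rad.

```bash
python3 - <<'E'
from bench import *
from h import *
off=np.array([.0001,-.0018,0])
for th in (.1,.22,.34,.46,.58,.7,.8,.9):
    move_l(list(np.array(cap_tcp(th))+off),speed=.06); s=state()
    print(th,round(s["time"],2),np.round(s["ft_force"],1),round(s["finger_gap"],4))
    if np.linalg.norm(s["ft_force"])>25: break
hold(.3); s=state(); print(s["time"],s["ee_pos"],s["ft_force"])
for n in ["side","scene","wrist"]:
    im=get_image(n)
    if n=="side": crop(im,170,120,320,250,4.6,"pics/i_side.png")
    elif n=="scene": crop(im,160,110,310,240,4.6,"pics/i_scene.png")
    else: cv2.imwrite("pics/i_wrist.png",im["frame"])
    cv2.imwrite(f"pics/i_full_{n}.png",im["frame"])
E
```

```text
0.1 21.48 [-0.8 -0.8 -4.7] 0.0117
0.22 21.79 [ 0.6 -0.6 -4.5] 0.0119
0.34 22.1 [ 2.6 -1.6 -4.5] 0.0119
0.46 22.41 [ 1.6 -1.6 -5.9] 0.0118
0.58 22.72 [ 0.9 -2.5 -5.7] 0.0115
0.7 23.02 [ 0.1 -1.5 -5. ] 0.0119
0.8 23.31 [-1.3 -0.9 -5. ] 0.0117
0.9 23.59 [-1.5 -1.6 -4.7] 0.0115
23.8917 [ 0.68052278 -0.0325151   0.15782367] [-1.99538514 -1.63892286 -4.28099538]
```

View pics/i_side.png

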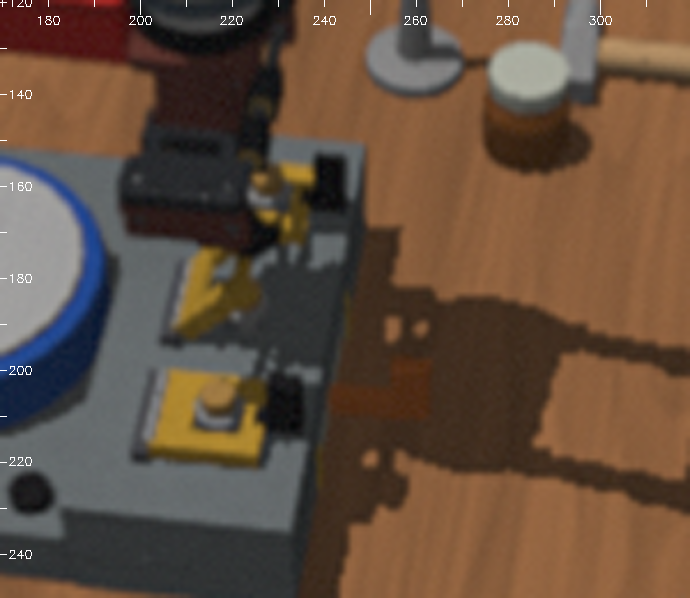

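View pics/i_wrist.png

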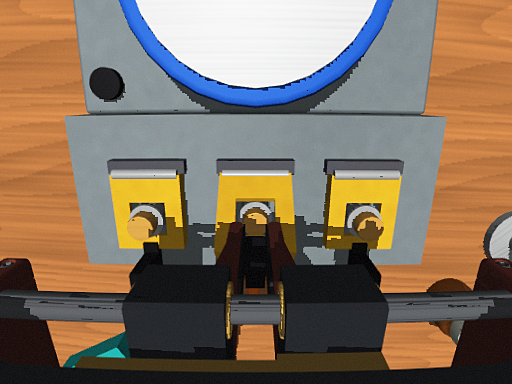

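View pics/i_full_scene.png

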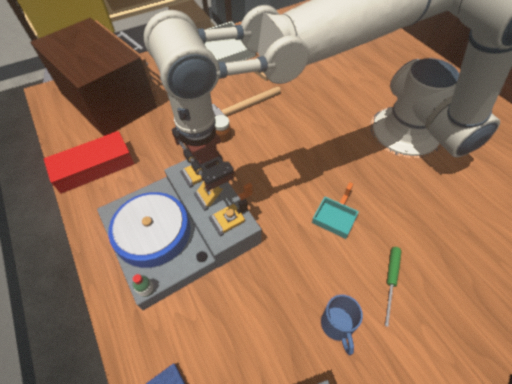

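```bash
python3 - <<'E'
from h import *
d=pickle.load(open("d.pkl","rb"))
for x in(-.101,-.113,-.125): print(x,proj(d["side"],[np.append(S(x,y),.052) for y in(-.006,.006)]).round(1).tolist())
im=cv2.imread("pics/i_full_side.png"); c=cv2.resize(im[185:220,230:280],None,fx=12,fy=12,interpolation=cv2.INTER_CUBIC); c=np.clip(c*2.0,0,255).astype(np.uint8)
for x in(-.101,-.125):
    uv=(proj(d["side"],[np.append(S(x,y),.052) for y in(-.006,.006)])-[230,185]+.5)*12
    cv2.line(c,tuple(int(v) for v in uv[0]),tuple(int(v) for v in uv[1]),(255,0,255),1)
cv2.imwrite("pics/j.png",c)
E
```

```text
-0.101 [[255.6, 196.2], [255.0, 199.6]]
-0.113 [[259.9, 196.7], [259.4, 200.0]]
-0.125 [[264.2, 197.1], [263.7, 200.4]]
```

View pics/j.png

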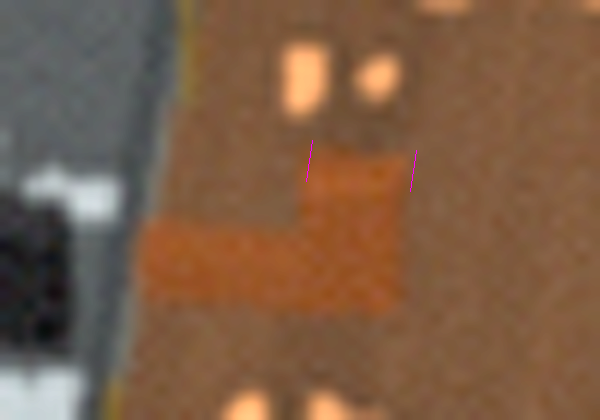

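The handle fin's top lines up with the predicted home position to within a pixel, about 2–3 mm. The tray is home, the middle cap is held open and the other two are shut, so I'm handing in.

```bash
python3 - <<'E'
from bench import *
s=state(); print(s["time"],s["finger_gap"],s["ft_force"])
print(job_done())
E
```

```text
24.0417 0.012066978084631677 [-1.64460399 -1.64675927 -4.70747206]
the job is handed in; nothing more can be done
None
```

The tray is home in the slot, the loose bolt is the middle one, and I handed in with its cap held open in the gripper, at 24.0 s of the 51 s allowed.

- **Tray:** I slid it in by its handle. It met the back stop at x of about -23.4 mm in the stand's frame, with the push force rising to 17 N. The last side picture shows the handle within a pixel of its predicted home position. I couldn't see the nuts under the deck, but all three were in the tray just before it went in.
- **Bolts:** I tapped the middle bolt first. It sank from about 114 to 105.7 mm under 1–2 N, then stopped hard, and later pictures show it stayed down. I did not tap the other two, since only one bolt is loose.
- **Cap:** I followed the hinge arc to about 0.9 rad of the 1.2 rad end stop. That angle comes from the arm's position, not a direct measurement. The fin was still held at hand-in (finger gap 12 mm, wrist force about 5 N), and the last pictures show the left and right caps shut.
- **Surroundings:** The bystanders I could see in the last pictures, and the turquoise tray, look unmoved.

No check failed. The one disagreement was a 1.7 mm sideways offset when I gripped the cap's fin, and I corrected for it before lifting.

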